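Hold a collared pipe against the crimper's sprung depth stop

TASK

Lift the steel pipe out of its V-block cradle and feed its brass-collared end straight into the open dies of the crimper, pushing back the sprung depth stop inside until it bottoms on its hard stop. Finish while holding the pipe there, pressed firmly on the bottomed stop but not rammed, straight and clear of the dies all round, ready for a workmate to pump them shut. Do not let go, and leave the other things on the bench where they are.

Things in the scene. Friction and masses are not known exactly. Their poses are not given: they have to be found in the camera images.
- pipe: Loose straight steel pipe, 260 mm long, 22 mm in diameter, about 0.36 kg, with a brass collar 34 mm in diameter and 45 mm long flush with one end. Origin on its axis at mid-length (plain 22 mm stretch; centre of mass about 35 mm from there towards the collar); x runs along the pipe to the collar end. Starts lying level in the cradle, axis 52 mm above the bench.
- collar_end (a point): Centre of the flat end face of the pipe's brass collar, 130 mm along the pipe's +x from the pipe's origin; this face pushes on the depth stop. Axes as the pipe's.
- cradle: Fixed blue cradle: base plate 170 x 85 mm, 10 mm thick, with two V-blocks (tops 59 mm above the bench, 16 mm long, about 57 mm wide) centred 62 mm either side of the middle; between them 108 mm of the pipe is free for the fingers. Origin under its centre; x along the pipe.
- crimper: Fixed hydraulic crimper on an orange plate: black round die head 170 mm in diameter, 85 mm thick, top at 205 mm height, handle behind it up to 265 mm, hand pump on the -y side (130 mm or more from the bore axis, below 140 mm). Origin on the bench under the head's middle; +x is the feeding direction; bore axis level, 120 mm up; open front face at x = -42.5 mm, pump and plate reach x = -63 mm.
- die_mouth (a point): Centre of the round opening between the eight steel dies, on the head's front face, 120 mm above the bench. The open dies leave 50 mm across (8 mm clear all round the collar) and are 66 mm long. Axes as the crimper's: x points into the bore, the way the pipe is fed.
- stop_face (a point): Centre of the brass contact disc (28 mm in diameter) of the sprung depth stop, inside the bore on its axis: 35 mm behind the die mouth at rest, 47 mm when bottomed. Moves with the stop. Axes as the crimper's.
- depth_stop (a joint): Travel of the sprung depth stop along the crimper's +x, m: 0 at rest, 0.012 bottomed on the hard stop. The spring gives 6 N at rest rising to 12 N at the hard stop; beyond that it is rigid, so a push of 15 to 30 N holds it firmly bottomed. Its red-ringed tail comes out of the brass barrel behind the head as it is pressed.
- spanner: Loose spanner, 190 mm long, lying on the bench: to be left alone. Origin under its middle.
- spare_collar: Loose spare brass collar, 34 mm in diameter, 45 mm high, standing on the bench: to be left alone. Origin under its centre.
- coupler: Loose quick coupler with a red dust cap, 38 mm in diameter, 76 mm high, standing on the bench: to be left alone. Origin under its centre.
- dies: The eight steel dies in the crimper's head, fixed; they surround the opening at point die_mouth and run 66 mm back from it. Origin and axes as the crimper's.
Mind the look-alikes: they are no part of the job. There is more than one size of the cradle; the job needs the smaller.

How it is judged:
By the outcome, as a careful person would: the job done as asked, in the order asked, and still so for the second after the job is handed in, while the arm keeps its last pose, push and grip.
It also fails if it takes over 58 s, if anything falls off the work surface, if the arm or the gripper's body presses on something with over 40 N, if the wrist force passes 120 N, or if a joint passes its speed limit or range.

ROBOT

A 6-joint arm with a two-finger parallel gripper is mounted at the origin on the work surface. World frame = base frame: x ahead of the robot, y to its left, z up, the work surface at z = 0. Lengths are in mm, angles in rad, forces in N, time in s.
With the tool pointing down it reaches from about 350 to 975 mm from the base axis. Payload 7.1 kg.
Tool frame: the origin (TCP) lies midway between the tips of the shut fingers; the grasp point (between the pads) lies 19 mm behind it (ctrl.grip_depth is the distance from the TCP to the grasp point, in mm); z points along the fingers, y is the line along which they close (so a half turn about z gives the same grasp; the last joint's range is limited). The gripper opens to 88 mm and grips with 3 to 60 N. Pads are 20 mm wide; open, the fingers measure 115 mm over their backs; the gripper's body (75 mm by 178 mm) begins 61 mm behind the grasp point.
Start: joints at [-1.28, 0.423, 1.63, -0, 1.089, -0.019], TCP at [190.56, -595.224, 222.675] pointing down, gripper open.
Joint ranges: [-3, 3], [-0.9, 2.11], [0.09, 2.58], [-1.31, 4.45], [0.11, 2.69], [-2.54, 2.54]. Speed limits (rad/s): [2.39, 2.39, 3.01, 3.14, 3.14, 3.14].

INTERFACE

Orientations are given as a rotation vector (axis times angle).
In Python, from workcell import ctrl, cams gives the robot as it stands.
- The arm moves only by the tool move_arm, never from a script. Its argument "steps" is a list of rows, each a list of 3 entries, a list of its own where there are three numbers: the shift along the tool's x, y, z in units of 25 mm (1.0 is 25 mm), then the turn about the tool's z in units of 5 degrees (1.0 is 5 degrees), then the closure, from 0 (fully open) to 1 (shut). A call has 1 to 20 rows; each row shifts and turns the commanded pose from where the row before left it, along the tool's axes as they then stand; what a row does not reach is not made up. A row lasts 1/12 s, in which the tool goes at most 41.7 mm and 7.16 degrees, less where a joint would pass 70% of its speed; a pose out of reach is approached as far as the arm can. A call is refused whole if a number of a shift passes 1 or a number of a turn 1, either way. A call with a gripper value outside its range is refused whole. The fingers move at their own pace and stop on an object; the grip force is fixed at half the most. Time passes only in rows, so rows that do not move let the fingers close. It gives the time, the measured TCP pose, the force, the opening and the grip force at its end, in the units of the state.
- ctrl.get_obs(): the state, without advancing time (a new reading comes with each control period).
- cams.get_image(name): name is "scene" or "side" or "wrist"; returns a dict with "image" (384x512x3 uint8, red, green, blue), "camera_matrix" (3x3 intrinsics, pixels), "xyz" and "rotation" of the camera in the world; the wrist camera has in their place "mount" (4x4, takes a point from camera to tool coordinates, whose origin is the TCP and whose axes are the flange's). Camera axes: x right, y down, z forward; pixel columns grow to the right and rows downward; lengths in mm; the calibration is good to about 2 mm. The wrist camera is an equidistant fisheye: a pixel r from the principal point sees the ray r / f radians off the axis. A picture is of the moment at which its call begins: read the wrist's pose just before it. There is no depth.
- ctrl.close_job(): hands the job in; it is judged then, once.
Trained networks look in the newest picture that a camera, given by its name, has taken for a name from the list of things; names that differ only in an ending like _2 or _b are one class to them, and where a whole thing is asked for, a point or a joint stands for the part that bears it (a point fixed in the world has none). Each returns a list of dicts, best first, with "p" (0 to 1); they miss things now and then, are a little off and sometimes report something else, mostly with a low value. They report only what shows in the picture. A call takes as long as a camera call. They do not tell look-alikes from the thing itself.
- cams.boxes_of(camera, thing): "rect" ([centre column, centre row, width, height] in pixels, round what is visible of it).
- cams.cut_out(camera, thing): "pixels" (384x512 bool, what is visible of it) and "rect" ([centre column, centre row, width, height] in pixels, round what is visible of it).
The state is a dict: "t": time; "qpos": joint angles; "qvel": joint speeds; "joint_torque": joint torques, N m; "ee_pos": TCP position; "orientation": TCP orientation; "ft_force": force on the tool from outside, world axes, zero at the start; "moment": the same for the moment, N m; "width": finger opening in mm; "grasp_force": force on a finger pad.
Only numpy, scipy, OpenCV 4.12 (cv2) and the standard library are available. Lean on these libraries where they do the work, as an engineer would, in place of code of your own. Each camera call takes 0.05 s, during which the arm holds its last target. There are 200 camera calls.

## Working session

There is one attempt and no reset: what is moved stays moved. The work goes in short steps, Python scripts to look and compute and a tool call to move; the robot and the scene stay as the last step left them, time stands still between calls to the robot, and variables do not carry over. Pictures are saved under pics/ and viewed, at most 10 in all, crops included, and the job is handed in when it is done.

Besides the shell and the picture viewer there is one more tool, called as name([rows], argument=value, ...), one row to a line, values as JSON. move_arm: Moves the arm, as the interface text tells. Its arguments: {"type":"object","properties":{"steps":{"type":"array"}},"required":["steps"]}

```bash
mkdir -p pics; ls
python3 - <<'E'
from workcell import ctrl,cams
import cv2,numpy as np
o=ctrl.get_obs();print(o, ctrl.grip_depth)
for c in("scene","side"):
    d=cams.get_image(c);cv2.imwrite(f"pics/{c}0.png",d["image"][:,:,::-1]);print(c,d["camera_matrix"],d["xyz"],d["rotation"])
    for t in("pipe","cradle","crimper","dies","spanner","spare_collar","coupler"):
        print(t,[(round(b["p"],2),np.round(b["rect"]).tolist()) for b in cams.boxes_of(c,t)][:4])
a=cv2.imread("pics/scene0.png");b=cv2.imread("pics/side0.png")
cv2.imwrite("pics/both0.png",cv2.resize(np.vstack([a,b]),None,fx=.78,fy=.78))
E
```

```text
pics
{'t': 0.0, 'qpos': array([-1.27995391e+00,  4.23847256e-01,  1.63070195e+00, -1.86117418e-07,
        1.08861610e+00, -1.90026165e-02]), 'qvel': array([-1.02204873e-03, -2.68754148e-04,  7.83829465e-04,  7.20152221e-06,
        9.50403239e-04, -1.08548176e-03]), 'joint_torque': array([ 3.22864144e-04, -5.44624293e+01, -2.73672616e+01,  6.42866967e-02,
        2.26327922e-02, -1.23481300e-04]), 'ee_pos': array([ 190.42812693, -594.68224783,  221.89300935]), 'orientation': array([-3.10242783e+00, -4.84518580e-01,  3.34823296e-04]), 'ft_force': array([-0.24411391, -0.2830206 ,  0.64985067]), 'moment': array([0.00138144, 0.03813837, 0.01492463]), 'grasp_force': 0.0, 'width': 87.8410321488489} 18.700000000000003
scene [[360.04016794   0.         248.08263353]
 [  0.         360.04016794 190.66965378]
 [  0.           0.           1.        ]] [1187.82132385 -132.35270195  855.39773915] [-1.90679622 -1.64885731  0.60527847]
pipe [(0.59, [330.0, 198.0, 89.0, 13.0])]
cradle [(0.65, [331.0, 207.0, 59.0, 32.0])]
crimper [(0.88, [150.0, 202.0, 104.0, 115.0]), (0.36, [126.0, 203.0, 46.0, 5.
[... 190 characters left out ...]
[219.0, 277.0, 17.0, 23.0])]
side [[361.43091144   0.         254.29664515]
 [  0.         361.43091144 190.99780713]
 [  0.           0.           1.        ]] [391.36275335 494.51434745 697.80631492] [-0.48358484  2.80884582 -1.0564833 ]
pipe [(0.61, [219.0, 296.0, 65.0, 128.0])]
cradle [(0.92, [219.0, 305.0, 73.0, 97.0]), (0.82, [332.0, 338.0, 86.0, 88.0])]
crimper [(0.88, [301.0, 120.0, 137.0, 150.0]), (0.49, [276.0, 131.0, 38.0, 32.0])]
dies [(0.83, [274.0, 128.0, 41.0, 33.0])]
spanner [(0.62, [153.0, 219.0, 54.0, 59.0])]
spare_collar [(0.83, [330.0, 209.0, 21.0, 24.0]), (0.74, [197.0, 151.0, 17.0, 26.0])]
coupler [(0.62, [198.0, 152.0, 14.0, 28.0]), (0.39, [219.0, 295.0, 64.0, 126.0])]
```

View pics/both0.png

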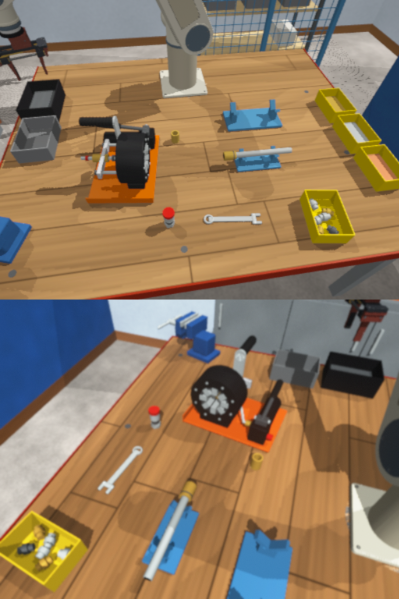

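Run:
```python
import cv2,numpy as np
b=cv2.imread("pics/side0.png")
c=b[80:384,150:390]
cv2.imwrite("pics/crop1.png",cv2.resize(c[:, :],None,fx=1.95,fy=1.95,interpolation=cv2.INTER_CUBIC))
```

```text
(no output)
```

View pics/crop1.png

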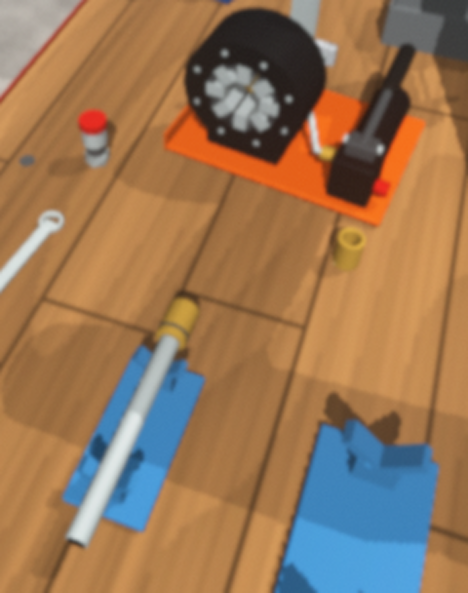

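The small cradle (side view 219,305) holds the pipe. The larger cradle (side 332,338) is empty, so it is the look-alike. The pipe's collar end, at side 240,240, faces the crimper's mouth at 274,128. Next I fit the poses.

```bash
cat > h.py <<'E'
import numpy as np,cv2
from scipy.optimize import minimize
from scipy.spatial.transform import Rotation as R
from workcell import ctrl,cams
def rot(d):
    r=np.array(d["rotation"]);return r if r.shape==(3,3) else R.from_rotvec(r).as_matrix()
def proj(d,P):
    q=(np.atleast_2d(P)-d["xyz"])@rot(d);u=q@d["camera_matrix"].T;return u[:,:2]/u[:,2:]
def ray(d,uv):
    v=rot(d)@np.linalg.inv(d["camera_matrix"])@[uv[0],uv[1],1.];return np.array(d["xyz"]),v/np.linalg.norm(v)
def onz(d,uv,z):
    o,v=ray(d,uv);return o+v*(z-o[2])/v[2]
def tri(rs):
    A=0;b=0
    for o,v in rs:
        M=np.eye(3)-np.outer(v,v);A=A+M;b=b+M@o
    return np.linalg.solve(A,b)
def cyl(c,a,r,x0,x1,n=40):
    a=a/np.linalg.norm(a);y=np.cross([0,0,1],a);y/=np.linalg.norm(y);z=np.cross(a,y)
    t=np.linspace(0,2*np.pi,n);ring=r*(np.outer(np.cos(t),y)+np.outer(np.sin(t),z))
    return np.vstack([c+a*x0+ring,c+a*x1+ring])
def hullmask(uvs,s=4):
    m=np.zeros((384*s,512*s),np.uint8)
    for uv in uvs:
        cv2.fillConvexPoly(m,cv2.convexHull(((uv+.5)*s-.5).astype(np.float32)).round().astype(np.int32),1)
    return cv2.resize(m.astype(np.float32),(512,384),interpolation=cv2.INTER_AREA)
E
python3 - <<'E'
from h import *
D={c:cams.get_image(c) for c in("scene","side")}
M={}
for c in D:
    r=cams.cut_out(c,"pipe");M[c]=r[0]["pixels"].astype(np.float32)
    for t in("crimper","dies"):
        rr=cams.cut_out(c,t);np.save(f"{t}_{c}.npy",rr[0]["pixels"]);print(c,t,rr[0]["p"],rr[0]["rect"],rr[0]["pixels"].sum())
def f(p,cs):
    a=np.array([np.cos(p[2]),np.sin(p[2]),0]);c=np.array([p[0],p[1],52.]);s=0
    for k in cs:
        m=hullmask([proj(D[k],cyl(c,a,11,-130,130)),proj(D[k],cyl(c,a,17,85,130))])
        s+=1-np.minimum(m,M[k]).sum()/np.maximum(m,M[k]).sum()
    return s
A=onz(D["side"],(240,240),52);B=onz(D["side"],(190,357),52);print(A,B)
c0=(A+B)/2;y0=np.arctan2(*(A-B)[1::-1])
for cs in(["scene"],["side"],["scene","side"]):
    r=minimize(f,[c0[0],c0[1],y0],args=(cs,),method="Nelder-Mead",options=dict(initial_simplex=[[c0[0],c0[1],y0],[c0[0]+15,c0[1],y0],[c0[0],c0[1]+15,y0],[c0[0],c0[1],y0+.1]]))
    print(cs,r.x,np.degrees(r.x[2]),r.fun)
# crimper: dies mouth
ds=np.load("dies_side.npy");v,u=np.nonzero(ds);print("mouth side",onz(D["side"],(u.mean(),v.mean()),120))
# head cylinder fit to dark mask in crimper mask
K={}
for c in D:
    g=D[c]["image"].max(2);K[c]=((g<70)|((c=="side")&ds))&(np.load(f"crimper_{c}.npy")>0)
img=np.hstack([np.where(K[c][...,None],D[c]["image"],D[c]["image"]//4) for c in D])[60:290]
cv2.imwrite("pics/k.png",cv2.resize(img[:,:,::-1],(800,int(230*800/1024))))
np.savez("K.npz",**K)
E
```

```text
scene crimper 0.97 [150.0, 205.2, 101.2, 115.0] 8081
scene dies 0.61 [186.9, 203.8, 0.2, 24.4] 57
side crimper 0.7 [299.7, 119.8, 137.8, 152.7] 9765
side dies 0.97 [273.4, 128.5, 37.1, 28.4] 901
[549.61493931  99.90543386  52.        ] [546.25611892 347.70720019  52.        ]
['scene'] [545.47545166 219.83470853  -1.59121045] -91.16964311154423 0.15208905935287476
['side'] [545.51115197 218.1464848   -1.58839853] -91.00853220139872 0.06345337629318237
['scene', 'side'] [545.47839009 218.97286406  -1.58496665] -90.81189983387185 0.22827839851379395
mouth side [ 570.93260635 -195.60347421  120.        ]
```

View pics/k.png

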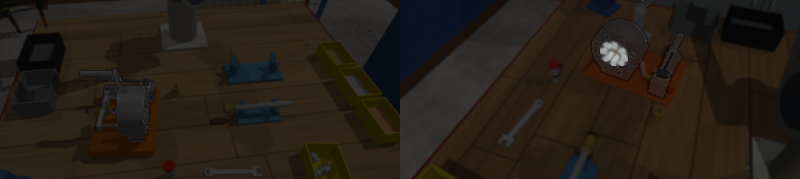

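The pipe fit agrees well in both views. The mask picture shows the head as one dark disc in each view (scene about 173,203; side about 277,122). Next I need the feed axis's yaw, from the head and from the plate.

Run:
```python
from h import *
D={c:cams.get_image(c) for c in("scene","side")};K=np.load("K.npz")
M={}
for c in D:
    k=cv2.morphologyEx(K[c].astype(np.uint8),cv2.MORPH_CLOSE,np.ones((5,5)));k=cv2.morphologyEx(k,cv2.MORPH_OPEN,cv2.getStructuringElement(2,(15,15)))
    n,l,st,ce=cv2.connectedComponentsWithStats(k);i=1+np.argmax(st[1:,4]);M[c]=(l==i).astype(np.float32);print(c,st[i],ce[i])
def f(p,cs):
    a=np.array([np.cos(p[2]),np.sin(p[2]),0]);c=np.array([p[0],p[1],120.]);s=0
    for k in cs:
        m=hullmask([proj(D[k],cyl(c,a,85,0,85))],2)
        s+=1-np.minimum(m,M[k]).sum()/np.maximum(m,M[k]).sum()
    return s
for cs in(["scene"],["side"],["scene","side"]):
    x0=np.array([571,-196,-1.57])
    r=minimize(f,x0,args=(cs,),method="Nelder-Mead",options=dict(initial_simplex=[x0,x0+[10,0,0],x0+[0,10,0],x0+[0,0,.12]]))
    print(cs,r.x,np.degrees(r.x[2]),r.fun)
# orange plate edges
for c in D:
    hsv=cv2.cvtColor(D[c]["image"],cv2.COLOR_RGB2HSV)
    o=((hsv[...,0]<14)&(hsv[...,1]>200)&(hsv[...,2]>90)&(np.load(f"crimper_{c}.npy")>0)).astype(np.uint8)
    n,l,st,_=cv2.connectedComponentsWithStats(o);keep=np.isin(l,1+np.nonzero(st[1:,4]>60)[0])
    v,u=np.nonzero(keep);h=cv2.convexHull(np.c_[u,v].astype(np.int32))[:,0]
    ap=cv2.approxPolyDP(h,3,True)[:,0]
    P=[onz(D[c],q,10)[:2] for q in ap]
    for i in range(len(P)):
        d=P[i]-P[i-1];print(c,ap[i-1],ap[i],P[i-1].round(),P[i].round(),round(np.hypot(*d)),np.degrees(np.arctan2(d[1],d[0])).round(1))
```

```text
scene [ 148  169   50   73 2654] [169.23097212 202.31424265]
side [ 246   85   70   77 3929] [280.65156528 121.46144057]
['scene'] [ 564.85571762 -193.00811078   -1.59909233] -91.62124146027041 0.185580313205719
['side'] [ 575.40297357 -183.40767826   -1.85262988] -106.14787335450977 0.07114320993423462
['scene', 'side'] [ 570.3373607  -186.19537902   -1.72262124] -98.69892652078437 0.28221237659454346
scene [183 242] [196 256] [ 619. -217.] [ 669. -184.] 60 33.7
scene [196 256] [137 259] [ 669. -184.] [ 656. -339.] 156 -94.8
scene [137 259] [124 228] [ 656. -339.] [ 548. -381.] 115 -158.9
scene [124 228] [149 224] [ 548. -381.] [ 544. -311.] 70 93.5
scene [149 224] [183 242] [ 544. -311.] [ 619. -217.] 121 51.5
side [316 126] [366 142] [ 489. -384.] [ 337. -363.] 153 172.1
side [366 142] [344 194] [ 337. -363.] [ 362. -143.] 221 83.4
side [344 194] [235 155] [ 362. -143.] [ 671. -182.] 312 -7.1
side [235 155] [235 147] [ 671. -182.] [ 683. -212.] 33 -68.8
side [235 147] [245 135] [ 683. -212.] [ 674. -271.] 59 -98.3
side [245 135] [316 126] [ 674. -271.] [ 489. -384.] 217 -148.7
```

move_arm([
  [[0,0,-0.4],-1,0],
  [[0,0,-0.4],-1,0],
  [[0,0,-0.4],-1,0],
  [[0,0,-0.4],-1,0],
  [[0,0,-0.4],-1,0],
  [[0,0,-0.4],-1,0],
  [[0,0,-0.4],-1,0],
  [[0,0,-0.4],-1,0],
  [[0,0,-0.4],-1,0],
  [[0,0,-0.4],-1,0],
  [[0,0,-0.4],-1,0],
  [[0,0,-0.4],-1,0],
  [[0,0,-0.4],-1,0],
  [[0,0,0],-1,0],
  [[0,0,0],-0.26,0],
  [[0,0,0],0,0],
])

```text
t: 2.63
ee_pos: [190.5, -595.1, 352.6]
orientation: [-2.241, -2.202, -0.0]
ft_force: [-0.3, 0.5, -0.1]
width: 87.9
grasp_force: 0.0
```

move_arm([
  [[0.97,0.413,0],0,0],
  [[0.97,0.413,0],0,0],
  [[0.97,0.413,0],0,0],
  [[0.97,0.413,0],0,0],
  [[0.97,0.413,0],0,0],
  [[0.97,0.413,0],0,0],
  [[0.97,0.413,0],0,0],
  [[0.97,0.413,0],0,0],
  [[0.97,0.413,0],0,0],
  [[0.97,0.413,0],0,0],
  [[0.97,0.413,0],0,0],
  [[0.97,0.413,0],0,0],
  [[0.97,0.413,0],0,0],
  [[0.97,0.413,0],0,0],
  [[0.97,0.413,0],0,0],
  [[0.97,0.413,0],0,0],
  [[0,0,0],0,0],
  [[0,0,0],0,0],
])

```text
t: 4.13
ee_pos: [362.3, -209.1, 352.4]
orientation: [-2.239, -2.204, 0.0]
ft_force: [0.2, 0.1, -0.1]
width: 88.0
grasp_force: 0.0
```

Run:
```python
from h import *
d=cams.get_image("wrist");cv2.imwrite("pics/w0.png",d["image"][:,:,::-1]);print({k:v for k,v in d.items() if k!="image"})
for t in("dies","crimper","pipe"):print(t,[(b["p"],b["rect"]) for b in cams.boxes_of("wrist",t)])
```

```text
{'camera_matrix': array([[297.31863964,   0.        , 255.0353119 ],
       [  0.        , 297.31863964, 189.18325243],
       [  0.        ,   0.        ,   1.        ]]), 'mount': array([[ 1.30911433e-03, -9.66888184e-01, -2.55197032e-01,
         6.80667953e+01],
       [ 9.99999143e-01,  1.26596418e-03,  3.33340095e-04,
         7.75751509e-01],
       [ 7.67702141e-07, -2.55197250e-01,  9.66889013e-01,
        -1.61776381e+02],
       [ 0.00000000e+00,  0.00000000e+00,  0.00000000e+00,
         1.00000000e+00]])}
dies [(0.46, [402.9, 154.4, 44.0, 14.7])]
crimper [(0.97, [347.8, 194.2, 208.3, 155.0])]
pipe []
```

View pics/w0.png

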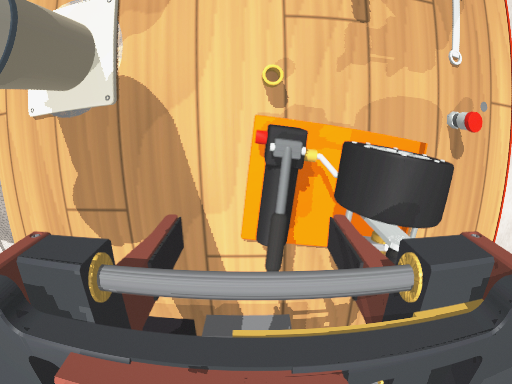

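move_arm([
  [[0.967,0.413,0],0,0],
  [[0.967,0.413,0],0,0],
  [[0.967,0.413,0],0,0],
  [[0.967,0.413,0],0,0],
  [[0.967,0.413,0],0,0],
  [[0.967,0.413,0],0,0],
  [[0.967,0.413,0],0,0],
  [[0.967,0.413,0],0,0],
  [[0.967,0.413,0],0,0],
  [[0.967,0.413,0],0,0],
  [[0.967,0.413,0],0,0],
  [[0.967,0.413,0],0,0],
  [[0.967,0.413,0.5],0,0],
  [[0.967,0.413,0.5],0,0],
  [[0.967,0.413,1],0,0],
  [[0.967,0.413,1],0,0],
  [[0.967,0.413,1],0,0],
  [[0,0,0],0,0],
  [[0,0,0],0,0],
])

```text
t: 5.92
ee_pos: [544.1, 197.5, 250.6]
orientation: [-2.239, -2.202, 0.006]
ft_force: [0.2, -0.2, 0.8]
width: 88.1
grasp_force: 0.0
```

The wrist view shows the head from above at (395,185), mouth side up, and the plate's front edge from (258,115) to (425,145). I use it for the crimper pose and check the pipe from the new view.

```bash
cat >> h.py <<'E'
def wproj(d,o,P):
    T=np.array(d["mount"]);Rt=R.from_rotvec(o["orientation"]).as_matrix()
    q=((np.atleast_2d(P)-o["ee_pos"])@Rt-T[:3,3])@T[:3,:3]
    th=np.arctan2(np.hypot(q[:,0],q[:,1]),q[:,2]);k=d["camera_matrix"];e=q[:,:2]/np.hypot(q[:,0],q[:,1])[:,None]
    return e*(th*k[0,0])[:,None]+k[:2,2]
def wonz(d,o,uv,z):
    k=d["camera_matrix"];e=(np.array(uv)-k[:2,2])/k[0,0];th=np.hypot(*e);c=np.r_[e/th*np.sin(th),np.cos(th)]
    T=np.array(d["mount"]);Rt=R.from_rotvec(o["orientation"]).as_matrix()
    v=Rt@T[:3,:3]@c;p=o["ee_pos"]+Rt@T[:3,3];return p+v*(z-p[2])/v[2]
E
python3 - <<'E'
from h import *
o=ctrl.get_obs();d=cams.get_image("wrist");print(o["ee_pos"])
r=cams.cut_out("wrist","pipe");M=r[0]["pixels"].astype(np.float32);print(r[0]["p"],r[0]["rect"])
im=d["image"].copy();
p0=np.array([545.5,218.8,-1.588])
def hm(p):
    a=np.array([np.cos(p[2]),np.sin(p[2]),0]);c=np.array([p[0],p[1],52.])
    return [wproj(d,o,cyl(c,a,11,-130,130)),wproj(d,o,cyl(c,a,17,85,130))]
for uv in hm(p0):cv2.polylines(im,[cv2.convexHull(uv.round().astype(np.int32))],True,(255,0,0))
cv2.imwrite("pics/w1.png",im[:,:,::-1])
# crimper from w0
o0=dict(ee_pos=np.array([362.3,-209.1,352.4]),orientation=np.array([-2.239,-2.204,0]))
w=cv2.imread("pics/w0.png");dark=((w.max(2)<75).astype(np.uint8));dark[:138]=0;dark[232:]=0;dark[:,:330]=0;dark[:,460:]=0
dark=cv2.morphologyEx(dark,cv2.MORPH_OPEN,np.ones((9,9)))
n,l,st,_=cv2.connectedComponentsWithStats(dark);i=1+np.argmax(st[1:,4]);K=(l==i).astype(np.float32);print(st[i])
def f(p):
    a=np.array([np.cos(p[2]),np.sin(p[2]),0])
    m=hullmask([wproj(d,o0,cyl(np.array([p[0],p[1],120.]),a,85,0,85))],4);return 1-np.minimum(m,K).sum()/np.maximum(m,K).sum()
x0=np.array([571,-190,-1.69]);q=minimize(f,x0,method="Nelder-Mead",options=dict(initial_simplex=[x0,x0+[8,0,0],x0+[0,8,0],x0+[0,0,.1]]))
print(q.x,np.degrees(q.x[2]),q.fun)
h,s,v=cv2.split(cv2.cvtColor(w,cv2.COLOR_BGR2HSV));org=((h<16)&(s>235)&(v>120)).astype(np.uint8)
n,l,st,_=cv2.connectedComponentsWithStats(org);org=l==1+np.argmax(st[1:,4])
def line(pts):
    P=np.array([wonz(d,o0,t,10)[:2] for t in pts]);vx,vy,cx,cy=cv2.fitLine(P.astype(np.float32),cv2.DIST_HUBER,0,.01,.01).ravel();return (cx,cy),np.degrees(np.arctan2(vy,vx)),np.abs((P-[cx,cy])@[-vy,vx]).max()
print("front",line([(u,np.nonzero(org[:,u])[0][0]-.5) for u in range(265,335)]))
print("left",line([(np.nonzero(org[v])[0][0]-.5,v) for v in range(125,230)]))
print(wonz(d,o0,(258,115),10),wonz(d,o0,(425,144),10))
E
```

```text
[544.09661677 197.53339464 250.57323641]
0.59 [255.3, 149.5, 26.0, 213.7]
[ 336  143  117   84 7161]
[ 573.85935431 -193.23421281   -1.7501129 ] -100.27408260637608 0.09939169883728027Traceback (most recent call last):
  File "<stdin>", line 25, in <module>
IndexError: index 0 is out of bounds for axis 0 with size 0
```

View pics/w1.png

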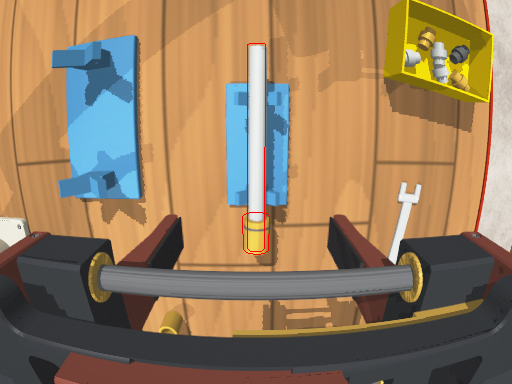

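The overlay fits the pipe (red outline, collar end at 257,252) within about 2 mm. Going down to grasp.

move_arm([
  [[0.05,0.04,0.9],0,0],
  [[0,0,0.9],0,0],
  [[0,0,0.9],0,0],
  [[0,0,0.9],0,0],
  [[0,0,0.9],0,0],
  [[0,0,0.9],0,0],
  [[0,0,0.9],0,0],
  [[0,0,0.9],0,0],
  [[0,0,0.8],0,0],
  [[0,0,0.5],0,0],
  [[0,0,0.2],0,0],
  [[0,0,0],0,0],
  [[0,0,0],0,0],
])

```text
t: 7.1
ee_pos: [546.4, 199.1, 36.3]
orientation: [2.24, 2.202, 0.002]
ft_force: [0.4, 0.3, -0.4]
width: 87.9
grasp_force: 0.0
```

Run:
```python
from h import *
d=cams.get_image("wrist")
r=cams.cut_out("wrist","pipe")
print(r[0]["p"],r[0]["rect"])
o0=dict(ee_pos=np.array([362.3,-209.1,352.4]),orientation=np.array([-2.239,-2.204,0]))
w=cv2.imread("pics/w0.png")
h,s,v=cv2.split(cv2.cvtColor(w,cv2.COLOR_BGR2HSV));print(w[125,330],w[200,255],h[125,330],s[125,330])
org=(abs(h.astype(int)-int(h[200,255]))<5)&(s>225)
def line(pts,z=10):
    P=np.array([wonz(d,o0,t,z)[:2] for t in pts]);vx,vy,cx,cy=cv2.fitLine(P.astype(np.float32),cv2.DIST_HUBER,0,.01,.01).ravel();return (cx,cy),np.degrees(np.arctan2(vy,vx)),np.abs((P-[cx,cy])@[-vy,vx]).max()
F=[(u,np.nonzero(org[100:160,u])[0]) for u in range(265,335)];L=[(np.nonzero(org[v,230:270])[0],v) for v in range(125,230)]
print("front",line([(u,a[0]+99.5) for u,a in F if len(a)]))
print("left",line([(a[0]+229.5,v) for a,v in L if len(a)]))
K=(w.max(2)<75).astype(np.uint8)
# front rim of head: top dark edge for columns 350..440, fit circle arc of R=85
E=[]
for u in range(350,446,3):
    a=np.nonzero(K[135:180,u])[0]
    if len(a):E.append((u,a[0]+134.5))
E=np.array(E);print(E[::6])
E_S=[(np.nonzero(K[v,330:460])[0]) for v in range(170,212)]
S=np.array([(a[0]+329.5,a[-1]+330.5) for a in E_S])
print(S[::10])
np.savez("edge.npz",E=E,S=S)
```

```text
0.98 [254.9, 167.2, 44.7, 334.4]
[ 10 160 247] [ 10 169 247] 19 245
front ((np.float32(439.56882), np.float32(-154.78949)), np.float32(-7.360583), np.float64(1.064535854772341))
left ((np.float32(349.45197), np.float32(-253.3254)), np.float32(82.47162), np.float64(0.890334291250242))
[[350.  141.5]
 [368.  147.5]
 [386.  151.5]
 [404.  155.5]
 [422.  154.5]
 [440.  160.5]]
[[338.5 452.5]
 [336.5 450.5]
 [335.5 448.5]
 [336.5 445.5]
 [349.5 443.5]]
```

move_arm([
  [[0,-0.03,0.12],0,0],
  [[0,0,0],0,0.3],
  [[0,0,0],0,0.6],
  [[0,0,0],0,1],
  [[0,0,0],0,1],
  [[0,0,0],0,1],
  [[0,0,0],0,1],
  [[0,0,0],0,1],
  [[0,0,0],0,1],
  [[0,0,0],0,1],
  [[0,0,0],0,1],
  [[0,0,0],0,1],
])

```text
t: 8.2
ee_pos: [545.7, 199.4, 32.4]
orientation: [2.239, 2.202, 0.002]
ft_force: [2.1, -0.2, -1.6]
width: 21.4
grasp_force: 30.0
```

Run:
```python
from h import *
D={c:cams.get_image(c) for c in("scene","side","wrist")};print(ctrl.get_obs()["ee_pos"],ctrl.get_obs()["width"])
o0=dict(ee_pos=np.array([362.3,-209.1,352.4]),orientation=np.array([-2.239,-2.204,0]))
K=np.load("K.npz");M={}
def big(k,op=15):
    k=cv2.morphologyEx(k,cv2.MORPH_CLOSE,np.ones((5,5)));k=cv2.morphologyEx(k,cv2.MORPH_OPEN,cv2.getStructuringElement(2,(op,op)))
    n,l,st,ce=cv2.connectedComponentsWithStats(k);return (l==1+np.argmax(st[1:,4])).astype(np.float32)
for c in("scene","side"):M[c]=big(K[c].astype(np.uint8))
w=cv2.imread("pics/w0.png");k=(w.max(2)<75).astype(np.uint8);k[:138]=0;k[232:]=0;k[:,:330]=0;k[:,460:]=0;M["wrist"]=big(k)
Y=np.radians(-97.3);a=np.array([np.cos(Y),np.sin(Y),0])
def pr(c,P):return wproj(D[c],o0,P) if c=="wrist" else proj(D[c],P)
def m_(p,k):return hullmask([pr(k,cyl(np.array([p[0],p[1],120.]),a,85,0,85))],4)
def f(p,cs):return sum(1-np.minimum(m_(p,k),M[k]).sum()/np.maximum(m_(p,k),M[k]).sum() for k in cs)
best=None
for cs in(["scene"],["side"],["wrist"],["scene","side","wrist"]):
    x0=np.array([571,-190.]);q=minimize(f,x0,args=(cs,),method="Nelder-Mead",options=dict(initial_simplex=[x0,x0+[8,0],x0+[0,8]]));print(cs,q.x,q.fun)
p=q.x;tiles=[]
for c,b in(("scene",(110,140,110,140)),("side",(225,65,110,140)),("wrist",(320,110,150,140))):
    im=w[:,:,::-1].copy() if c=="wrist" else D[c]["image"].copy()
    im=cv2.resize(im[b[1]:b[1]+b[3],b[0]:b[0]+b[2]],None,fx=4,fy=4,interpolation=cv2.INTER_CUBIC)
    C=np.array([p[0],p[1],120.])
    for r_,x in((85,0),(25,0),(85,85)):
        uv=(pr(c,cyl(C,a,r_,x,x))-[b[0],b[1]]+.5)*4;cv2.polylines(im,[uv[:40].round().astype(np.int32)],True,(255,0,0) if x==0 else (0,255,0))
    tiles.append(im)
t=np.hstack(tiles);cv2.imwrite("pics/t.png",cv2.resize(t[:,:,::-1],(800,int(t.shape[0]*800/t.shape[1]))))
```

```text
[545.64319961 199.38660059  32.40522249] 21.279301199194492
['scene'] [ 568.60328102 -188.26148605] 0.19081848859786987
['side'] [ 567.58981323 -181.84234619] 0.07456284761428833
['wrist'] [ 571.80042267 -190.66672897] 0.07489782571792603
['scene', 'side', 'wrist'] [ 571.12180611 -190.009399  ] 0.37399768829345703
```

View pics/t.png

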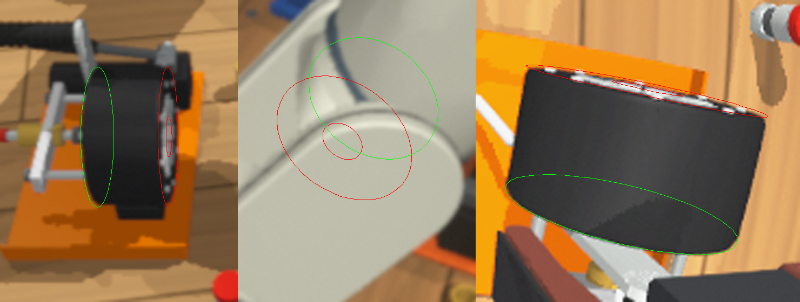

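The pipe is held, with the pads at 21.3 mm. The overlay puts the mouth at about (571.5, -191). Now the lift.

move_arm([
  [[0,0,-0.2],0,1],
  [[0,0,-0.4],0,1],
  [[0,0,-0.5],0,1],
  [[0,0,-0.6],0,1],
  [[0,0,-0.6],0,1],
  [[0,0,-0.42],0,1],
  [[0,0,0],0.6,1],
  [[0,0,0],0.67,1],
  [[0,0,0],0,1],
  [[0,0,0],0,1],
])

```text
t: 9.18
ee_pos: [544.6, 199.2, 100.7]
orientation: [2.357, 2.078, 0.0]
ft_force: [0.2, -0.2, -3.3]
width: 21.0
grasp_force: 30.0
```

move_arm([
  [[-0.4,0.13,0],0,1],
  [[-0.8,0.26,0],0,1],
  [[-0.8,0.26,0],0,1],
  [[-0.8,0.26,0],0,1],
  [[-0.8,0.26,0],0,1],
  [[-0.8,0.26,0],0,1],
  [[-0.8,0.26,0],0,1],
  [[-0.8,0.26,0],0,1],
  [[-0.8,0.26,0],0,1],
  [[-0.8,0.26,0],0,1],
  [[-0.8,0.26,0],0,1],
  [[-0.8,0.26,0],0,1],
  [[-0.13,0.04,0],0,1],
  [[0,0,0],0,1],
  [[0,0,0],0,1],
])

```text
t: 10.43
ee_pos: [589.7, -41.9, 100.0]
orientation: [-2.358, -2.075, 0.001]
ft_force: [0.1, 0.5, -3.1]
width: 21.5
grasp_force: 30.0
```

Run:
```python
from h import *
o=ctrl.get_obs();print(o["ee_pos"],o["orientation"],o["ft_force"])
D={c:cams.get_image(c) for c in("scene","side")}
for c in D:print(c,[(b["p"],b["rect"]) for b in cams.boxes_of(c,"pipe")],[(b["p"],b["rect"]) for b in cams.boxes_of(c,"dies")])
Y=np.radians(-97.3);a=np.array([np.cos(Y),np.sin(Y),0]);m=np.array([571.5,-191,120.])
Yt=2*np.arctan2(o["orientation"][1],o["orientation"][0])+np.pi;at=np.array([np.cos(Yt),np.sin(Yt),0]);e=np.r_[o["ee_pos"][:2],120]+at*110.6
print(np.degrees(Yt),e)
def dr(im,b,c,s):
    im=cv2.resize(im[b[1]:b[1]+b[3],b[0]:b[0]+b[2]],None,fx=s,fy=s,interpolation=cv2.INTER_CUBIC)
    for P,col in((cyl(m,a,25,0,0)[:40],(255,0,0)),(cyl(m,a,85,0,0)[:40],(255,0,0)),(cyl(e,at,17,0,0)[:40],(0,255,0)),(cyl(e,at,17,-45,-45)[:40],(0,255,0)),(cyl(e,at,11,-45,-150)[:],(0,0,255))):
        cv2.polylines(im,[cv2.convexHull(((proj(D[c],P)-b[:2]+.5)*s).round().astype(np.int32))],True,col)
    return im
s0=cv2.imread("pics/side0.png")[:,:,::-1].copy()
B=(200,70,140,150)
t=np.hstack([dr(D["scene"]["image"],(130,140,140,150),"scene",4),dr(D["side"]["image"],B,"side",4),dr(s0,B,"side",4)])
cv2.imwrite("pics/t2.png",cv2.resize(t[:,:,::-1],(800,int(t.shape[0]*800/t.shape[1]))))
```

```text
[589.74503125 -41.89694505  99.95095935] [-2.35811912e+00 -2.07461605e+00  7.14876600e-04] [ 0.132325    0.4727231  -3.11799879]
scene [] [(0.5, [187.8, 201.9, 6.0, 36.9])]
side [(0.64, [228.4, 189.1, 36.9, 53.5])] [(0.79, [282.0, 123.2, 26.7, 23.3])]
-97.31892851428998 [ 575.65544411 -151.59582168  120.        ]
```

View pics/t2.png

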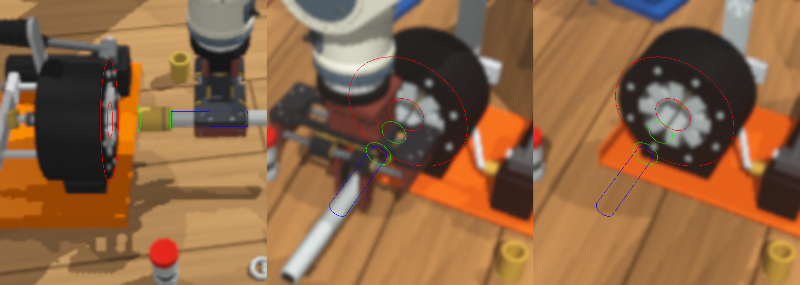

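The scene overlay of the held collar (145,118) matches the picture. For a finer mouth centre I fit the ring of eight face bolts from the unobstructed side view.

Run:
```python
from h import *
from scipy.optimize import least_squares
d=cams.get_image("side");g=cv2.imread("pics/side0.png",0).astype(np.float32)
m=np.array([571.5,-191,120.])
def pts(x,y,z,r,ph,Y,n=8):
    a=np.array([np.cos(Y),np.sin(Y),0]);h=np.array([-a[1],a[0],0]);t=ph+np.arange(n)*2*np.pi/n
    return np.array([x,y,z])+r*(np.outer(np.cos(t),h)+np.outer(np.sin(t),[0,0,1]))
th=np.maximum(g-cv2.medianBlur(g.astype(np.uint8),7),0);Y0=np.radians(-97.3)
best=max(((sum(cv2.remap(th,pr[None,:,0].astype(np.float32),pr[None,:,1].astype(np.float32),1)[0]),r,ph) for r in np.arange(50,84,1.) for ph in np.arange(0,np.pi/4,.05) for pr in [proj(d,pts(*m,r,ph,Y0))]));print(best)
_,r,ph=best;uv=proj(d,pts(*m,r,ph,Y0));C=[]
for u in uv:
    for _ in range(3):
        i,j=np.round(u).astype(int);w=th[j-3:j+4,i-3:i+4];yy,xx=np.mgrid[j-3:j+4,i-3:i+4];u=np.array([(w*xx).sum(),(w*yy).sum()])/w.sum()
    C.append(u)
C=np.array(C);print((C-uv).round(1).tolist())
for fix in("xy","xyz","xyY","xyzY"):
    def P(p):return (p[0],p[1],p[4] if "z" in fix else 120.,p[2],p[3],p[5] if "Y" in fix else Y0)
    q=least_squares(lambda p:(proj(d,pts(*P(p)))-C).ravel(),[m[0],m[1],r,ph,120,Y0],loss="soft_l1",x_scale=[1,1,1,.1,1,.1])
    print(fix,np.round(P(q.x),2),np.degrees(P(q.x)[5]).round(2),"rms",np.sqrt((q.fun**2).mean()).round(2))
```

```text
(np.float32(422.3164), np.float64(68.0), np.float64(0.4))
[[0.5, 1.3], [0.4, 1.0], [0.4, 1.0], [0.5, 1.1], [0.4, 1.2], [0.6, 1.3], [0.6, 1.4], [0.7, 1.2]]
xy [ 5.6893e+02 -1.8706e+02  1.2000e+02  6.7900e+01  3.9000e-01 -1.7000e+00] -97.3 rms 0.12
xyz [ 6.4936e+02 -4.9577e+02 -1.4171e+02  9.8650e+01  3.9000e-01 -1.7000e+00] -97.3 rms 0.12
xyY [ 5.6894e+02 -1.8706e+02  1.2000e+02  6.7970e+01  3.9000e-01 -1.7100e+00] -97.74 rms 0.1
xyzY [ 7.85700e+02 -1.01901e+03 -5.85290e+02  1.50930e+02  3.90000e-01
 -1.71000e+00] -97.74 rms 0.1
```

move_arm([
  [[-0.2,-0.04,-0.02],0,1],
  [[-0.3,0,0],0,1],
  [[-0.3,0,0],0,1],
  [[-0.3,0,0],0,1],
  [[-0.3,0,0],0,1],
  [[-0.3,0,0],0,1],
  [[-0.2,0,0],0,1],
  [[0,0,0],0,1],
  [[0,0,0],0,1],
])

```text
t: 11.53
ee_pos: [583.2, -89.2, 100.7]
orientation: [-2.359, -2.074, -0.0]
ft_force: [-0.5, 0.1, -2.7]
width: 21.1
grasp_force: 30.0
```

Run:
```python
from h import *
o=ctrl.get_obs();print(o["ee_pos"],o["ft_force"],o["moment"])
D={c:cams.get_image(c) for c in("scene","side")}
a0=D["scene"]["image"][150:260,140:260];b0=D["side"]["image"][80:190,210:330]
t=np.hstack([cv2.resize(x,(400,366),interpolation=cv2.INTER_CUBIC) for x in(a0,b0)]);cv2.imwrite("pics/t3.png",t[:,:,::-1])
```

```text
[583.15156718 -89.1697082  100.67062144] [-0.47095248  0.14974667 -2.6936388 ] [ 0.04312882 -0.10503666 -0.06355451]
```

View pics/t3.png

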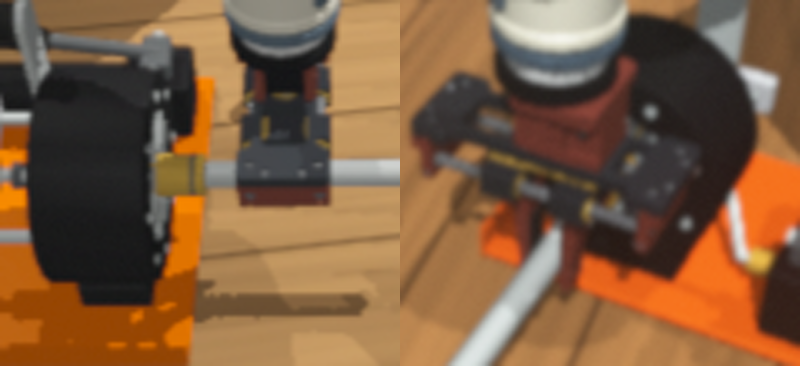

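The collar is in the mouth (scene crop 180,174), with no contact force. Feeding on slowly.

move_arm([
  [[-0.2,0,0],0,1],
  [[-0.2,0,0],0,1],
  [[-0.2,0,0],0,1],
  [[-0.2,0,0],0,1],
  [[0,0,0],0,1],
  [[0,0,0],0,1],
])

```text
t: 12.13
ee_pos: [580.7, -109.0, 100.7]
orientation: [2.359, 2.075, 0.0]
ft_force: [0.4, 0.8, -2.5]
width: 21.2
grasp_force: 30.0
```

move_arm([
  [[-0.08,0,0],0,1],
  [[-0.08,0,0],0,1],
  [[-0.08,0,0],0,1],
  [[-0.08,0,0],0,1],
  [[0,0,0],0,1],
  [[0,0,0],0,1],
  [[0,0,0],0,1],
])

```text
t: 12.72
ee_pos: [579.8, -115.5, 100.6]
orientation: [-2.358, -2.074, -0.002]
ft_force: [1.5, 7.0, -1.7]
width: 21.0
grasp_force: 30.0
```

Contact with the sprung stop at about 7 N, close to the axis. Pressing on.

move_arm([
  [[-0.08,0,0],0,1],
  [[-0.08,0,0],0,1],
  [[-0.08,0,0],0,1],
  [[-0.08,0,0],0,1],
  [[0,0,0],0,1],
  [[0,0,0],0,1],
  [[0,0,0],0,1],
])

```text
t: 13.3
ee_pos: [578.8, -122.7, 100.6]
orientation: [-2.357, -2.074, -0.003]
ft_force: [2.1, 10.2, -3.3]
width: 21.5
grasp_force: 30.0
```

move_arm([
  [[-0.04,0,0],0,1],
  [[0,0,0],0,1],
  [[-0.04,0,0],0,1],
  [[0,0,0],0,1],
  [[0,0,0],0,1],
])

```text
t: 13.72
ee_pos: [578.6, -124.5, 100.6]
orientation: [-2.357, -2.074, -0.003]
ft_force: [2.3, 10.7, -2.7]
width: 21.3
grasp_force: 30.0
```

move_arm([
  [[-0.04,0,0],0,1],
  [[0,0,0],0,1],
  [[-0.03,0,0],0,1],
  [[0,0,0],0,1],
  [[0,0,0],0,1],
])

```text
t: 14.13
ee_pos: [578.4, -126.0, 100.5]
orientation: [-2.357, -2.074, -0.003]
ft_force: [2.2, 11.8, -2.9]
width: 21.6
grasp_force: 30.0
```

move_arm([
  [[-0.04,0,0],0,1],
  [[0,0,0],0,1],
  [[0,0,0],0,1],
  [[0,0,0],0,1],
])

```text
t: 14.47
ee_pos: [578.3, -126.5, 100.5]
orientation: [-2.357, -2.073, -0.004]
ft_force: [3.1, 14.2, -2.7]
width: 21.5
grasp_force: 30.0
```

move_arm([
  [[-0.04,0,0],0,1],
  [[0,0,0],0,1],
  [[0,0,0],0,1],
  [[0,0,0],0,1],
])

```text
t: 14.8
ee_pos: [578.3, -126.5, 100.5]
orientation: [-2.356, -2.072, -0.005]
ft_force: [3.6, 19.1, -3.3]
width: 21.5
grasp_force: 30.0
```

move_arm([
  [[-0.03,0,0],0,1],
  [[0,0,0],0,1],
  [[0,0,0],0,1],
  [[0,0,0],0,1],
])

```text
t: 15.13
ee_pos: [578.3, -126.5, 100.4]
orientation: [-2.356, -2.072, -0.006]
ft_force: [3.7, 22.6, -4.3]
width: 21.5
grasp_force: 30.0
```

Run:
```python
from h import *
o=ctrl.get_obs();print(o["t"],o["ee_pos"],o["ft_force"],o["moment"],o["width"],o["grasp_force"])
Rt=R.from_rotvec(o["orientation"]).as_matrix();at=-Rt[:,0];print("pitch deg",np.degrees(np.arcsin(at[2])),"yaw",np.degrees(np.arctan2(at[1],at[0])))
D={c:cams.get_image(c) for c in("scene","side")}
e=o["ee_pos"]-Rt[:,2]*19.6+at*110.6;c0=e-at*130;m=e-at*47;print(e)
tl=[]
for c,b in(("scene",(100,130,190,150)),("side",(180,70,160,190))):
    s=4 if c=="scene" else 3.6;im=cv2.resize(D[c]["image"][b[1]:b[1]+b[3],b[0]:b[0]+b[2]],None,fx=s,fy=s,interpolation=cv2.INTER_CUBIC)
    for P,col in((cyl(m,at,25,0,0),(255,0,0)),(cyl(m,at,85,0,0),(255,0,0)),(cyl(c0,at,11,-130,85),(0,255,0))):
        cv2.polylines(im,[cv2.convexHull(((proj(D[c],P)-b[:2]+.5)*s).round().astype(np.int32))],True,col)
    tl.append(cv2.resize(im,(int(im.shape[1]*600/im.shape[0]),600)))
t=np.hstack(tl);cv2.imwrite("pics/t4.png",cv2.resize(t,(800,int(600*800/t.shape[1])))[:,:,::-1])
```

```text
15.1333 [ 578.25517496 -126.50019343  100.42832183] [ 3.65937709 22.57712417 -4.29146946] [ 3.63276941 -0.82699842  0.01342312] 21.480168131292906 29.999969601631165
pitch deg -0.34029587252809784 yaw -97.35043334511083
[ 564.10189429 -236.30627754  119.37109196]
```

View pics/t4.png

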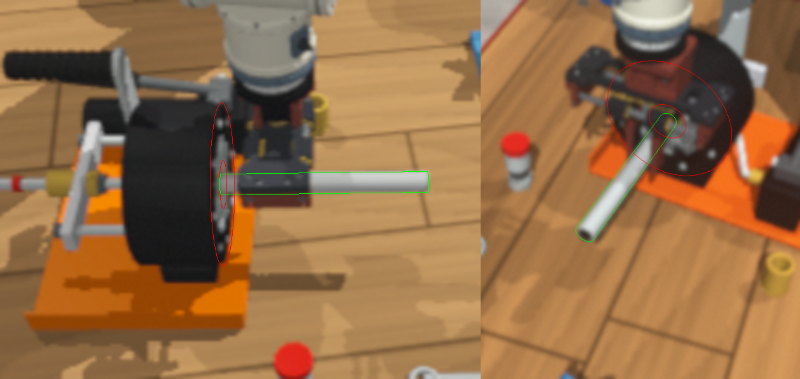

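The scene view shows the stop's red-ringed tail out at (15,184). The pipe sits on its predicted outline, and the face circle implied by the bottomed position lies on the head. After one steadiness check I hand in.

move_arm([
  [[0,0,0],0,1],
  [[0,0,0],0,1],
  [[0,0,0],0,1],
  [[0,0,0],0,1],
  [[0,0,0],0,1],
  [[0,0,0],0,1],
])

```text
t: 15.73
ee_pos: [578.3, -126.5, 100.4]
orientation: [-2.356, -2.072, -0.006]
ft_force: [4.1, 21.6, -2.7]
width: 21.4
grasp_force: 30.0
```

```bash
python3 -c "
from workcell import ctrl
print(ctrl.close_job())"
```

```text
the job is handed in; nothing more can be done
None
```

The job is handed in at about 16 s: the arm is still holding the pipe in the crimper, pressing the bottomed depth stop with about 22 N, within 0.4° of level and, by the camera fits, in line with the bore and clear of the dies.

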